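# Turn the filter plate over and load it in the wine filter

### The arm

A 6-joint arm with a two-finger parallel gripper is mounted at the origin on the work surface. World frame = base frame: x ahead of the robot, y to its left, z up, the work surface at z = 0. Lengths are in m, angles in rad, forces in N, time in s.
With the tool pointing down it reaches from about 0.25 to 0.8 m from the base axis. Payload 3.9 kg.
Tool frame: the origin (TCP) lies on the centre line of the jaws, within the pads' length; the fingertips stand 22 mm ahead of it and the grasp point (between the pads) lies 3 mm ahead of it; z points along the fingers, y is the direction in which the jaws open and shut (so a half turn about z gives the same grasp; the last joint's range is limited). The gripper opens to 85 mm and grips with 20 to 120 N. Pads are 22 mm wide; open, the fingers measure 114 mm over their backs; the gripper's body (76 mm by 85 mm) begins 54 mm behind the grasp point. The pads swing forward as they close: fully open they stand 13 mm farther back than shut.
Start: joints at [1.272, 0.26, -0.138, 1.173, 0, 1.571], TCP at [0.155, 0.502, 0.253] pointing down, gripper open.
Joint ranges: [-2.78, 2.78], [-0.83, 1.72], [-1.28, 1.37], [-1.9, 2.12], [-1.57, 1.48], [-3.14, 3.14]. Speed limits (rad/s): [2.57, 2.57, 3.14, 3.14, 3.14, 3.14].

### API

Orientations are given as a rotation vector (axis times angle).
In Python, from workcell import manip gives the robot as it stands. Calls block until the motion is done:
- manip.move_ptp(position, orientation): joint-space move of the TCP to a pose.
- manip.move_straight(position, ori=None, velocity=0.15): straight line of the TCP; ori=None keeps the orientation; velocity is the mean speed in m/s.
- manip.goto_joints(angles): joint-space move.
- manip.gripper_to(opening, grasp_force=None): opening from 0.0 (shut) to 1.0 (fully open); grasp_force is the grip in N (None keeps the last); returns when the fingers have stopped.
- manip.pause(seconds).
- manip.ik(position, orientation): joint angles nearest the present ones, or None.
- manip.sense(): the state.
- manip.snapshot(name): name is "side" or "top" or "wrist"; returns the picture (400x640x3 uint8, red, green, blue); there is no depth.
- manip.camera_info(name): a dict with "intrinsics" (3x3 intrinsics, pixels), "R" (3x3) and "t" (3): a world point X has camera coordinates R X + t. Camera axes: x right, y down, z forward; pixel columns grow to the right and rows downward; lengths in m; the calibration is good to about 2 mm. A picture is of the moment at which its call begins: read the wrist's pose just before it. camera_info takes no time and is no camera call; for the wrist camera it gives the pose at the moment of the call.
A pose or a line that the arm cannot do raises manip.IKError and nothing moves.
- manip.hand_in(): hands the job in, once; it reports no verdict.
The state is a dict: "time": time; "qpos": joint angles; "qd": joint speeds; "tau": joint torques, N m; "tcp_pos": TCP position; "ee_rot": TCP orientation; "force": force on the tool from outside, world axes, zero at the start; "torque": the same for the moment, N m; "gripper_width": opening from 0.0 (shut) to 1.0 (fully open).
Only numpy, scipy, OpenCV 4.12 (cv2) and the standard library are available. Lean on these libraries where they do the work, as an engineer would, in place of code of your own. Each camera call takes 0.05 s, during which the arm holds its last target. There are 200 camera calls.

### The job

The white-backed filter plate lies on the cellar bench with its blue ribbed face down. Turn it over, using the sloping wooden drip stand to change your grip if you need it, and lay it flat in the shallow steel bed of the wine filter, fully down inside the rim, blue ribbed face up. Let go of it; do not drop or throw it, and leave the grey end plate and the other loose things on the bench where they are.

Things in the scene. Friction and masses are not known exactly. Their poses are not given: they have to be found in the camera images.
- plate_center (a point): centre (half-way through the thickness) of the filter plate: a rigid plastic plate 100 mm long (x) by 60 mm wide (y) by 12 mm thick (z), 80 to 170 g. Its own z axis points out of the smooth white back; the blue ribbed face is the -z side. It starts flat on the bench, white back up (z up). It must end with z pointing down. It is the same whichever end is which.
- endplate_center (a point): centre of the end plate, a loose plate of the same size as the filter plate but grey, with black ribs, lying flat on the bench; not wanted now.
- stand_corner (a point): drip stand: mid-point of the inner corner where the board's face meets the foot ledge, 30 mm above the bench, 35 mm to -x of stand. The board rises from here at 47 degrees from horizontal towards the stand's +x; its face is 36 mm wide and 60 mm long. The ledge is square to it, 19 mm deep, ends in a 5 mm lip: a plate laid on the board stays when let go.
- stand: wooden drip stand, fixed: origin under the middle of its base, 130 (x) by 80 (y) by 10 mm, z up. The sloping board is 6 mm thick, narrower and shorter than the plate: a plate's top and sides stick out freely, with nothing close behind them.
- bed_floor (a point): filter bed, fixed: centre of the floor of a shallow open steel tray, floor 30 mm above the bench, inside 110 mm along x and 68 mm along y (z up); the rim is 8 mm thick and stands 6 mm above the floor. A 14 mm brass pipe stub sticks out 21 mm from each long side, lower than the floor. The plate may lie with either end forward.
- bung: rubber barrel bung, 52 mm across, 36 mm high, standing; origin under its centre
- bung_b: cork barrel bung, 44 mm across, 30 mm high, standing; origin under its centre
- wrench: steel wrench, 170 mm long, lying along its x; origin at its underside
- brush: cleaning brush, 190 mm long, lying along its x; origin at its underside
- tastevin: shallow steel tasting bowl, 84 mm across, 32 mm high; origin under its centre
- beaker: clear beaker, 72 mm across, 100 mm high; origin under its centre
Things that resemble listed ones, but are neither listed nor needed, are in the scene too. What is shaped like the part that bears plate_center but yellow is not meant. What is shaped like the part that bears bed_floor but red is not meant.

How it is judged:
By the outcome, as a careful person would: the job done as asked, in the order asked, and still so for the second after the job is handed in, with the robot touching nothing.
It also fails if it takes over 58 s, if anything falls off the work surface, if the arm or the gripper's body presses on something with over 40 N, if the wrist force passes 120 N, or if a joint passes its speed limit or range.

## Working session

There is one attempt and no reset: what is moved stays moved. The work goes in short steps, each a Python script; the robot and the scene stay as the last script left them, time stands still between calls to the robot, and variables do not carry over. Pictures are saved under pics/ and viewed, about 8 in all and at most 12, crops included, and the job is handed in when it is done.

```bash
ls; mkdir -p pics
python3 - <<'E'
from workcell import manip
import cv2,numpy as np
for n in("top","side"):
    im=manip.snapshot(n); cv2.imwrite(f"pics/{n}0.png",im[:,:,::-1]); 
    c=manip.camera_info(n); print(n,np.round(c["intrinsics"],1).tolist(),np.round(c["R"],3).tolist(),np.round(c["t"],3).tolist())
s=manip.sense();print({k:np.round(v,3).tolist() for k,v in s.items()})
E
```

```text
pics
top [[463.5, 0.0, 319.8], [0.0, 463.5, 198.0], [0.0, 0.0, 1.0]] [[0.009, -1.0, 0.013], [-0.996, -0.01, -0.094], [0.094, -0.012, -0.996]] [0.012, 0.54, 1.22]
side [[448.9, 0.0, 312.9], [0.0, 448.9, 203.4], [0.0, 0.0, 1.0]] [[0.846, -0.533, -0.019], [-0.316, -0.473, -0.822], [0.43, 0.701, -0.569]] [-0.451, 0.235, 1.195]
{'time': 0.1, 'qpos': [1.272, 0.261, -0.139, 1.173, 0.0, 1.571], 'qd': [0.0, -0.002, 0.003, 0.0, 0.0, -0.0], 'tau': [0.001, -40.651, 25.453, 0.01, 0.0, 0.0], 'tcp_pos': [0.154, 0.501, 0.253], 'ee_rot': [-0.468, -3.106, 0.003], 'force': [0.415, -0.152, 0.046], 'torque': [0.012, -0.024, 0.03], 'gripper_width': 1.002}
```

View pics/top0.png

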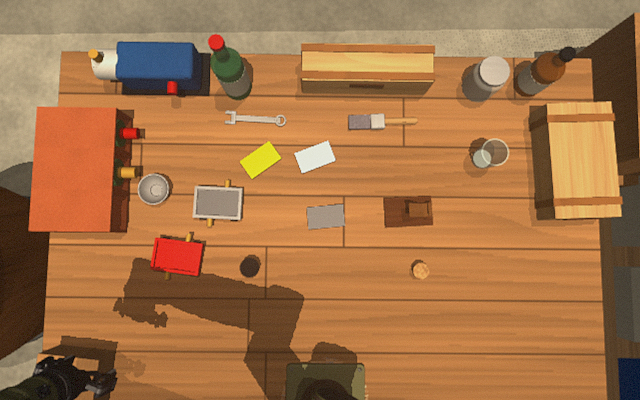

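View pics/side0.png

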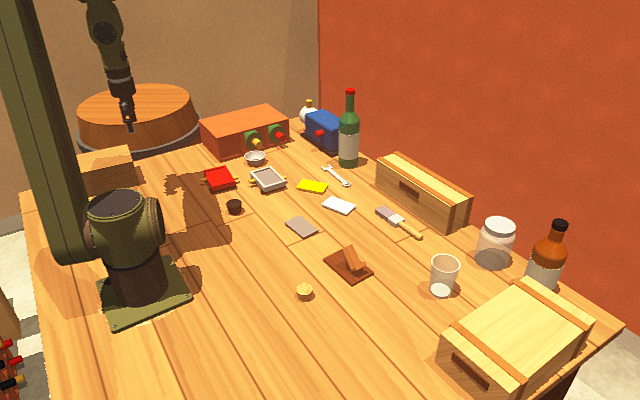

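Top view: the white plate is at (315,157). Look-alikes are the yellow plate (260,159) and the grey end plate (325,216). The steel bed is at (218,203), with the red decoy at (177,257), and the stand is at (408,211). By the description I choose the white plate and the steel bed.

```bash
cat > h.py <<'E'
from workcell import manip
import cv2,numpy as np
from scipy.spatial.transform import Rotation as Rn
def ray(info,uv,z):
    K,R,t=info["intrinsics"],np.array(info["R"]),np.array(info["t"])
    c=-R.T@t; d=R.T@np.linalg.inv(K)@np.array([uv[0],uv[1],1.]); return c+d*(z-c[2])/d[2]
def proj(info,X):
    p=info["intrinsics"]@(np.array(info["R"])@np.array(X)+info["t"]); return p[:2]/p[2]
def rect(info,mask,z):
    "largest blob -> centre, long-axis angle, sizes on plane z"
    cs,_=cv2.findContours(mask.astype(np.uint8),cv2.RETR_EXTERNAL,cv2.CHAIN_APPROX_NONE)
    c=max(cs,key=cv2.contourArea)[:,0]
    P=np.array([ray(info,q,z)[:2] for q in c])
    (cx,cy),(w,h),a=cv2.minAreaRect((P*1000).astype(np.float32))
    if w<h: w,h,a=h,w,a+90
    return np.round([cx,cy,w,h,(a+90)%180-90],1)
E
python3 - <<'E'
from h import *
c=manip.camera_info("top"); im=cv2.imread("pics/top0.png"); hsv=cv2.cvtColor(im,cv2.COLOR_BGR2HSV)
def win(m,x0,x1,y0,y1):
    o=np.zeros_like(m); o[y0:y1,x0:x1]=m[y0:y1,x0:x1]; return o
S,V=hsv[...,1],hsv[...,2]
print("plate",rect(c,win((S<60)&(V>180),285,345,135,180),.012))
print("end",rect(c,win((S<70)&(V>80),300,350,200,235),.012))
print("bed",rect(c,win((S<70)&(V>80),192,245,183,224),.036))
b=win((V<125)&(S>80),375,440,190,235)
print("stand",rect(c,b,.01))
s=cv2.imread("pics/side0.png")
f=cv2.INTER_CUBIC
A=cv2.resize(im[180:240,370:450],None,fx=5,fy=5,interpolation=f);B=cv2.resize(s[235:295,310:390],None,fx=5,fy=5,interpolation=f)
C=cv2.resize(im[130:190,280:360],None,fx=5,fy=5,interpolation=f);D=cv2.resize(im[170:230,180:260],None,fx=5,fy=5,interpolation=f)
cv2.imwrite("pics/crop1.png",np.vstack([np.hstack([A,B]),np.hstack([C,D])]))
E
```

```text
plate [655.8  32.3 100.7  60.7 -68.3]
end [492.3   1.4  98.4  58.7 -83.7]
bed [524.6 288.6 127.6  85.7  88.4]
stand [ 510.2 -221.7  128.9   82.5  -86.3]
```

View pics/crop1.png

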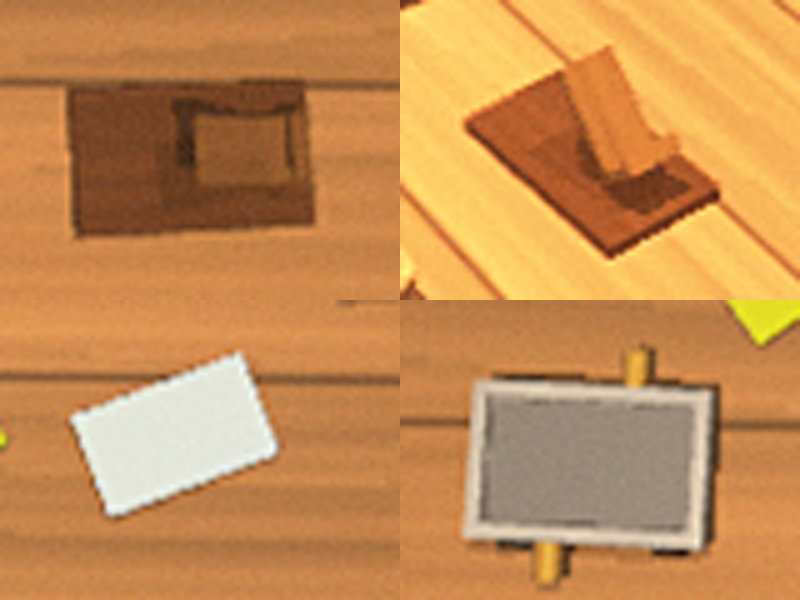

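The crops show the white plate (315,157) and the grey-floored steel bed (218,203). The stand's ledge is on the right (about column 429, the -y side), and the board rises to the left, so stand +x is about world +y (93.7°). The sizes match those given: 100.7×60.7, 127.6×85.7 and 128.9×82.5 mm.

Plan:
1. Side-grip the plate and lay it blue-down on the board.
2. Regrip the top end across the thickness, lift, turn 180° about the tool axis and lay it back.
3. Side-grip from the blue side and lay it in the bed.

First I'll check IK.

```bash
cat >> h.py <<'E'
def rv(z,y):
    z=np.array(z,float);z/=np.linalg.norm(z);y=np.array(y,float);y-=z*(y@z);y/=np.linalg.norm(y)
    return Rn.from_matrix(np.c_[np.cross(y,z),y,z]).as_rotvec()
a=np.radians(93.7); XS=np.array([np.cos(a),np.sin(a),0]); YS=np.array([-np.sin(a),np.cos(a),0]); Z=np.array([0,0,1.])
C=np.array([.5102,-.2217,.03])-.035*XS
s47,c47=np.sin(np.radians(47)),np.cos(np.radians(47))
U=c47*XS+s47*Z; N=-s47*XS+c47*Z
PL=np.array([.6558,.0323,0]); PA=np.radians(21.7); BED=np.array([.5246,.2886,.03]); BA=np.radians(-1.6)
def dn(ang): return rv(-Z,[np.cos(ang),np.sin(ang),0])
def side(du,dnn,tip=13): # side grip at plate centre; tip = tip mm beyond mid-plane irrelevant here
    return C+(.05+du)*U+(.006+dnn)*N
def tcp(g,zdir,ahead=.003): return g-ahead*np.array(zdir)
E
python3 - <<'E'
from h import *
def t(n,p,o):
    q=manip.ik(list(p),list(o)); print(n,None if q is None else np.round(q,2))
for f in(0,np.pi):
    t("pick",PL+[0,0,.022],dn(PA+f)); t("pickhi",PL+[0,0,.15],dn(PA+f))
    t("bed",BED+[0,0,.03],dn(BA+f)); t("bedhi",BED+[0,0,.15],dn(BA+f))
for s in(1,-1):
    for h in(0,.06,.1): t(f"lay{s},{h}",side(0,0)+h*N,rv(-N,s*YS))
    for h in(0,.08): t(f"layup{s},{h}",side(0,0)+h*Z,rv(-N,s*YS))
    g=C+.087*U+.006*N
    for h in(0,.09): t(f"end{s},{h}",g+h*U,rv(-U,s*N))
    t(f"endup{s}",g+.09*Z+.015*U,rv(-U,s*N))
E
```

```text
pick [ 0.05  0.65 -0.14  0.78  0.    1.24]
pickhi [0.05 0.54 0.03 1.06 0.   1.24]
bed [ 0.5   0.52 -0.26  0.78  0.    2.1 ]
bedhi [ 0.5   0.42 -0.09  1.06  0.    2.1 ]
pick [ 0.05  0.65 -0.14  0.78  0.   -1.9 ]
pickhi [ 0.05  0.54  0.03  1.06  0.   -1.9 ]
bed [ 0.5   0.52 -0.26  0.78 -0.   -1.04]
bedhi [ 0.5   0.42 -0.09  1.06 -0.   -1.04]
lay1,0 [-0.7   0.87  0.13  1.48  0.55 -2.53]
lay1,0.06 [-0.75  0.89  0.29  1.64  0.53 -2.57]
lay1,0.1 [-0.77  0.91  0.41  1.75  0.51 -2.59]
layup1,0 [-0.7   0.87  0.13  1.48  0.55 -2.53]
layup1,0.08 [-0.7   0.8   0.21  1.62  0.55 -2.53]
end1,0 [ 0.    0.43 -0.59  0.49 -0.75  3.06]
end1,0.09 [ 0.13  0.36 -0.48  0.79 -0.75 -3.06]
endup1 [ 0.02  0.3  -0.46  0.77 -0.75  3.09]
lay-1,0 [-0.7   0.87  0.13  1.48  0.55  0.62]
lay-1,0.06 [-0.75  0.89  0.29  1.64  0.53  0.57]
lay-1,0.1 [-0.77  0.91  0.41  1.75  0.51  0.55]
layup-1,0 [-0.7   0.87  0.13  1.48  0.55  0.62]
layup-1,0.08 [-0.7   0.8   0.21  1.62  0.55  0.62]
end-1,0 [ 0.    0.43 -0.59  0.49 -0.75 -0.08]
end-1,0.09 [ 0.13  0.36 -0.48  0.79 -0.75  0.08]
endup-1 [ 0.02  0.3  -0.46  0.77 -0.75 -0.06]
```

All poses are reachable. I'll go above the plate and check its position with the wrist camera.

Run:
```python
from h import *
manip.gripper_to(0.82,40)
manip.move_ptp(list(PL+[0,0,.17]),list(dn(PA)))
c=manip.camera_info("wrist"); im=manip.snapshot("wrist")[:,:,::-1]; cv2.imwrite("pics/w1.png",im)
h=cv2.cvtColor(im,cv2.COLOR_BGR2HSV); m=(h[...,1]<50)&(h[...,2]>170)
print(rect(c,m,.012), proj(c,PL+[0,0,.012])); s=manip.sense(); print(s["time"],np.round(s["force"],2),s["gripper_width"])
```

```text
[756.9 191.4 152.7  33.   85.8] [320.05433816 194.0738605 ]
2.9167 [-0.39  0.98 -0.1 ] 0.8215193123723451
```

View pics/w1.png

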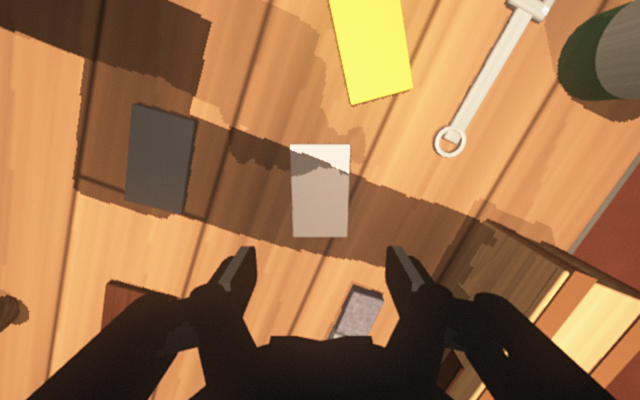

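The wrist view shows the plate at (320,191), predicted at (320,194), square to the fingers. I'll descend with a bench-touch guard and grip.

Run:
```python
from h import *
manip.move_straight(list(PL+[0,0,.03]),velocity=.15)
f0=manip.sense()["force"][2]
z=.03
while z>.0135:
    z-=.0015; manip.move_straight(list(PL+[0,0,z]),velocity=.03)
    f=manip.sense()["force"][2]-f0
    if abs(f)>3: break
s=manip.sense(); print("touch",z,f,s["tcp_pos"],s["time"])
z+=.004; manip.move_straight(list(PL+[0,0,z]),velocity=.05)
manip.gripper_to(0.3,60)
s=manip.sense(); print("grip",z,s["gripper_width"],np.round(s["force"],1),s["tcp_pos"],s["time"])
```

```text
touch 0.013499999999999988 5.123263612806881 [0.65601992 0.03230834 0.01434477] 6.75
grip 0.017499999999999988 0.6823590509338817 [ 0.5 -0.1  2.3] [0.6562045  0.03230211 0.01783674] 7.25
```

Run:
```python
from h import *
o=rv(-N,-YS); A=.0118
manip.move_straight(list(PL+[0,0,.15]),velocity=.25)
print(manip.sense()["gripper_width"],manip.sense()["time"])
b=side(.004,.0)+A*N
manip.move_ptp(list(b+.08*N+.02*U),list(o))
manip.move_straight(list(b+.012*N),velocity=.2)
f0=manip.sense()["force"]
for k in(.009,.006,.004,.002,.001,0,-.001,-.002):
    manip.move_straight(list(b+k*N),velocity=.04)
    f=np.array(manip.sense()["force"])-f0; print(k,round(f@N,1),round(f@U,1))
    if f@N>3: break
for d in(.002,.004,.006):
    manip.move_straight(list(b+k*N-d*U),velocity=.04)
    f=np.array(manip.sense()["force"])-f0; print(d,round(f@N,1),round(f@U,1))
    if f@U>3: break
im=manip.snapshot("side"); cv2.imwrite("pics/s1.png",cv2.resize(im[200:320,260:420,::-1],None,fx=4,fy=4,interpolation=2))
s=manip.sense(); print(s["tcp_pos"]-side(0,0),s["time"])
```

```text
0.6811427630183526 7.9333
0.009 -1.6 0.0
0.006 -1.3 -0.4
0.004 0.0 -0.3
0.002 -1.7 -0.6
0.001 -1.9 0.8
0 -1.1 -0.6
-0.001 5.1 0.5
0.002 7.2 1.4
0.004 6.7 3.5
[ 0.00098782 -0.0081367   0.00836471] 12.025
```

View pics/s1.png

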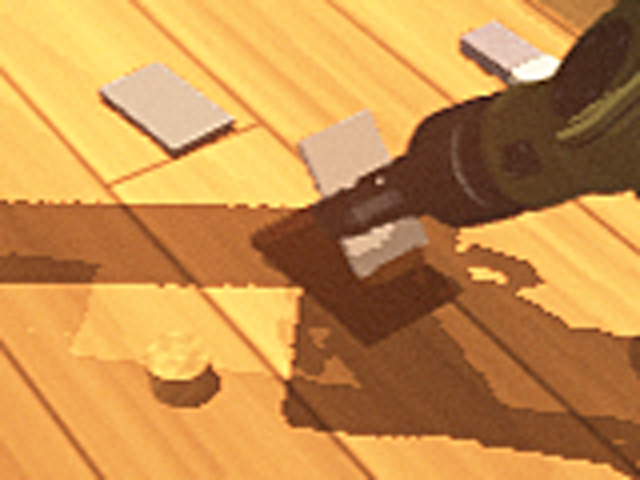

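The side view shows the plate lying on the board, white side out. Contacts came within 1 mm of the modelled board and ledge. I'll release and regrip the top end across the thickness.

Run:
```python
from h import *
p=manip.sense()["tcp_pos"]
manip.gripper_to(0.82)
manip.move_straight(list(p+.07*N),velocity=.2)
o=rv(-U,N); g=C+.087*U+.006*N+.003*U   # tcp 3 mm behind the grasp point
manip.gripper_to(0.45)
q0=manip.sense()["qpos"]
manip.move_straight(list(p+.07*N+.06*Z),velocity=.3)
manip.move_ptp(list(g+.09*Z+.015*U),list(o))
manip.move_straight(list(g+.04*U),velocity=.2)
print(manip.sense()["time"],manip.sense()["qpos"][5])
im=manip.snapshot("side"); cv2.imwrite("pics/s2.png",cv2.resize(im[200:320,260:420,::-1],None,fx=4,fy=4,interpolation=2))
```

```text
16.25 3.137452268693808
```

View pics/s2.png

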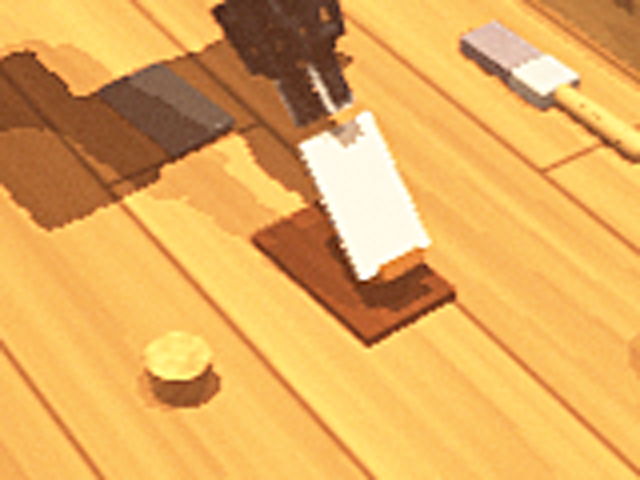

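The plate lies on the board with its top end between the fingers. I'll grip, lift, flip 180° and lay it back.

Run:
```python
from h import *
g=C+.090*U+.006*N; o1=rv(-U,N); o2=rv(-U,-N)
manip.move_straight(list(g),velocity=.12)
f0=manip.sense()["force"]
manip.gripper_to(0.0,80)
s=manip.sense(); print("w",s["gripper_width"],"df",np.round(s["force"]-f0,1),s["time"])
assert s["gripper_width"]>.08
manip.move_straight(list(g+.015*U),velocity=.1)
up=g+.015*U+.1*Z
manip.move_straight(list(up),velocity=.25)
q=manip.ik(list(up),list(o2)); print(np.round(manip.sense()["qpos"],2),np.round(q,2))
manip.goto_joints(q)
s=manip.sense(); print(s["gripper_width"],s["time"])
b=g+.002*N
manip.move_straight(list(b+.015*U+.012*N),velocity=.2)
manip.move_straight(list(b+.008*U),velocity=.1)
f0=manip.sense()["force"]
for d in(.006,.004,.003,.002,.001,0,-.001,-.002,-.003,-.004):
    manip.move_straight(list(b+d*U),velocity=.04)
    f=manip.sense()["force"]-f0; print(d,round(f@N,1),round(f@U,1))
    if f@U>4: break
for k in(-.001,-.002,-.003):
    manip.move_straight(list(b+d*U+k*N),velocity=.04)
    f=manip.sense()["force"]-f0; print(k,round(f@N,1),round(f@U,1))
    if f@N>3: break
print(manip.sense()["time"])
im=manip.snapshot("side"); cv2.imwrite("pics/s3.png",cv2.resize(im[200:320,260:420,::-1],None,fx=4,fy=4,interpolation=2))
```

```text
w 0.1237160042392145 df [-0.4  4.9  5.1] 17.1333
[ 0.03  0.29 -0.44  0.81 -0.75  3.09] [ 0.03  0.29 -0.44  0.81 -0.75 -0.05]
0.1250157887201308 20.6333
0.006 0.5 -0.9
0.004 -0.0 -0.5
0.003 -0.4 0.8
0.002 -0.1 -0.2
0.001 1.2 0.4
0 0.8 10.7
-0.001 1.2 10.4
-0.002 2.3 10.3
-0.003 4.5 10.1
23.7833
```

View pics/s3.png

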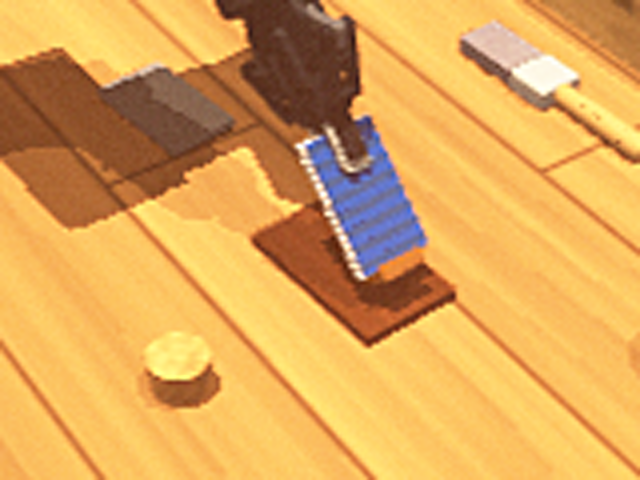

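The blue face is now out and the plate is seated on the ledge. I'll release and side-grip from the blue side, with the fingertips only about to mid-thickness because the rim stands 6 mm.

Run:
```python
from h import *
p=manip.sense()["tcp_pos"]
manip.gripper_to(0.4)
manip.move_straight(list(p+.05*U),velocity=.2)
manip.move_straight(list(p+.05*U+.08*Z+.03*N),velocity=.3)
manip.gripper_to(0.85)
o=rv(-N,-YS); b=side(0,0)+.0170*N
manip.move_ptp(list(b+.08*N+.04*Z),list(o))
manip.move_straight(list(b+.015*N),velocity=.2)
manip.move_straight(list(b),velocity=.05)
f0=manip.sense()["force"]
manip.gripper_to(0.3,60)
s=manip.sense(); print(s["gripper_width"],np.round(s["force"]-f0,1),s["tcp_pos"]-b,s["time"])
```

```text
0.6730963667133276 [-1.4 -3.4  3. ] [ 0.00014676 -0.00069917  0.00050297] 28.0667
```

Run:
```python
from h import *
p=manip.sense()["tcp_pos"]
manip.move_straight(list(p+.01*U+.01*N),velocity=.08)
manip.move_straight(list(p+.06*N+.07*Z),velocity=.2)
print(manip.sense()["gripper_width"],manip.sense()["time"])
o=dn(BA)
qs=[manip.ik(list(BED+[0,0,.15]),list(dn(BA+f))) for f in(0,np.pi)]
q=min(qs,key=lambda v:abs(v[5]-manip.sense()["qpos"][5])); manip.goto_joints(q)
s=manip.sense(); print(s["gripper_width"],s["time"],s["tcp_pos"],s["ee_rot"])
c=manip.camera_info("wrist"); im=manip.snapshot("wrist")[:,:,::-1].copy()
for dx in(-.042,.042):
  for dy in(-.063,.063):
    r=Rn.from_euler('z',BA).apply([dx,dy,0]); u=proj(c,BED+r+[0,0,.006]); print(np.round(u)); cv2.circle(im,tuple(int(v) for v in u),3,(0,0,255),-1)
cv2.imwrite("pics/w2.png",im)
t=manip.snapshot("top")[:,:,::-1]; cv2.imwrite("pics/t2.png",t)
```

```text
0.6744875973244633 29.0833
0.6806223982344766 31.1333 [0.52492388 0.28771844 0.17967035] [ 2.25360563e+00  2.18879456e+00 -1.31689689e-03]
[280. 254.]
[274. 130.]
[360. 254.]
[365. 130.]
```

View pics/w2.png

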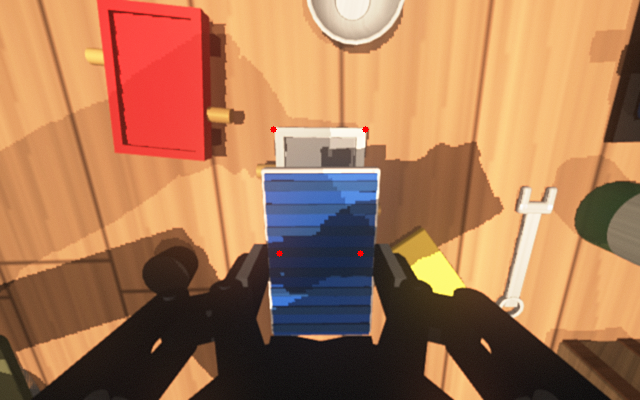

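The wrist view shows the plate held blue face up, with the predicted far rim corners (274,130) and (365,130) falling on the rim. Next I'll check the plate's pitch and offset in hand against its predicted corners.

Run:
```python
from h import *
c=manip.camera_info("wrist"); s=manip.sense()
# in the top view, blue plate length-wise extent
R=Rn.from_rotvec(s["ee_rot"])
for sx in(-.05,.05):
  for sy in(-.03,.03): print(sx,sy,np.round(proj(c,s["tcp_pos"]+R.apply([sx,sy,.011]))))
for pitch in(-6,-3,3,6):
  r=Rn.from_euler('y',pitch,degrees=True)
  print(pitch,[np.round(proj(c,s["tcp_pos"]+R.apply([0,0,.017]+r.apply([sx,sy,-.006])))).tolist() for sx in(-.05,.05) for sy in(-.03,.03)])
im=cv2.imread("pics/t2.png"); ct=manip.camera_info("top"); h=cv2.cvtColor(im,cv2.COLOR_BGR2HSV)
m=(h[...,0]>95)&(h[...,0]<130)&(h[...,1]>90); m[:150]=0
n,l,st,ce=cv2.connectedComponentsWithStats(m.astype(np.uint8)); print(st[1:][st[1:,4]>15])
w=cv2.imread("pics/w2.png"); h=cv2.cvtColor(w,cv2.COLOR_BGR2HSV); m=(h[...,0]>95)&(h[...,0]<130)&(h[...,1]>90)
ys,xs=np.where(m[:, 260:385]); print("blue rows",ys.min(),np.percentile(ys,[.5,99.5]))
```

```text
-0.05 -0.03 [268. 341.]
-0.05 0.03 [372. 341.]
0.05 -0.03 [256. 170.]
0.05 0.03 [383. 170.]
-6 [[266.0, 347.0], [373.0, 347.0], [259.0, 167.0], [381.0, 167.0]]
-3 [[267.0, 344.0], [373.0, 344.0], [258.0, 168.0], [382.0, 168.0]]
3 [[269.0, 338.0], [371.0, 338.0], [255.0, 172.0], [384.0, 172.0]]
6 [[270.0, 335.0], [370.0, 335.0], [254.0, 174.0], [385.0, 174.0]]
[[211 187  17  22 237]
 [618 359  22  41 842]]
blue rows 174 [174. 333.]
```

Run:
```python
from h import *
w=cv2.imread("pics/w2.png"); h=cv2.cvtColor(w,cv2.COLOR_BGR2HSV); m=(h[...,0]>95)&(h[...,0]<130)&(h[...,1]>90)
for r in(178,190,210,230,330): x=np.where(m[r,240:400])[0]+240; print(r,x.min(),x.max())
w=cv2.imread("pics/w1.png")
c=manip.camera_info("wrist"); s=manip.sense(); R=Rn.from_rotvec(s["ee_rot"])
print("w1 pred",[np.round(proj(c,s["tcp_pos"]+R.apply([sx,sy,.158]))).tolist() for sx in(-.05,.05) for sy in(-.03,.03)])
cv2.imwrite("pics/w2c.png",cv2.resize(cv2.imread("pics/w2.png")[150:350,220:420],None,fx=3,fy=3,interpolation=2))
```

```text
178 265 376
190 266 375
210 267 374
230 268 373
330 274 368
w1 pred [[293.0, 238.0], [348.0, 238.0], [290.0, 144.0], [351.0, 144.0]]
```

View pics/w2c.png

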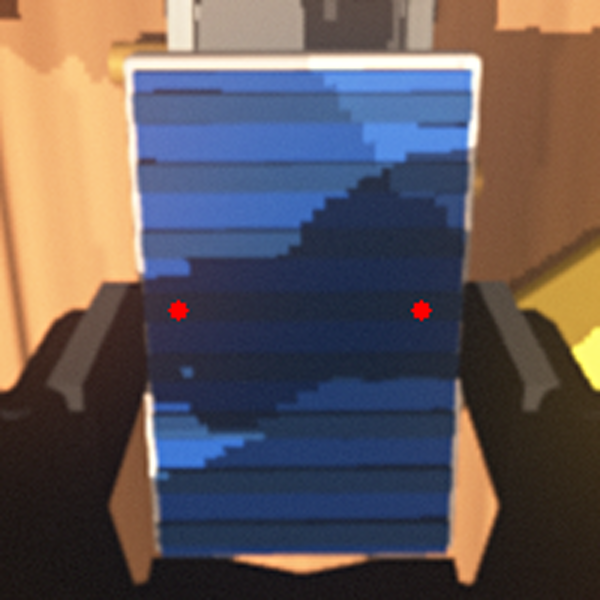

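Run:
```python
from h import *
from scipy.optimize import least_squares
c=manip.camera_info("wrist"); s=manip.sense(); R=Rn.from_rotvec(s["ee_rot"]); print(np.round(c["intrinsics"],0)[0],"cam in tool",np.round(R.inv().apply(-np.array(c["R"]).T@c["t"]-s["tcp_pos"]),3))
obs=np.array([[272,334.5],[371,334.5],[262,169],[380.5,169]])
def P(v): 
    r=Rn.from_euler('y',v[2])
    return np.array([proj(c,s["tcp_pos"]+R.apply(np.array([v[0],v[3],v[1]])+r.apply([sx,sy,0]))) for sx in(-.05,.05) for sy in(-.03,.03)])
f=least_squares(lambda v:(P(v)-obs).ravel(),[0,.011,0,0],x_scale=.01); print(np.round(f.x*1000,1),"pitch deg",np.degrees(f.x[2]),np.round(f.fun,1))
for d in(0,.011,.017,.022): print(d,[np.round(proj(c,s["tcp_pos"]+R.apply([sx,-.03,d]))).tolist() for sx in(-.011,.011)])
```

```text
[277.   0. 321.] cam in tool [ 0.073  0.    -0.12 ]
[ -1.2  18.8 -22.8   0.9] pitch deg -1.3039165921052798 [-0.5 -0.1  0.1 -0.1  0.2  0.1  0.1  0.1]
0 [[260.0, 295.0], [257.0, 255.0]]
0.011 [[264.0, 282.0], [261.0, 245.0]]
0.017 [[266.0, 276.0], [264.0, 240.0]]
0.022 [[268.0, 272.0], [266.0, 236.0]]
```

The fit puts the plate level in hand (pitch −1.3°), within about 1 mm of centre, so it's within the bed's ±4/±5 mm clearance. I'll lower it with force feel.

Run:
```python
from h import *
manip.move_straight(list(BED+[0,0,.040]),velocity=.15)
f0=manip.sense()["force"]
z=.038
while z>.0185:
    z-=.0015; manip.move_straight(list(BED+[0,0,z]),velocity=.03)
    f=manip.sense()["force"]-f0
    if f[2]>4: break
s=manip.sense(); print("contact tcp z",s["tcp_pos"],np.round(f,1),s["gripper_width"],s["time"])
w=manip.snapshot("wrist")[:,:,::-1]; cv2.imwrite("pics/w3.png",w)
```

```text
contact tcp z [0.52472006 0.28865154 0.05396021] [-1.3 -2.4  6.3] 0.6761104132684526 34.6333
```

View pics/w3.png

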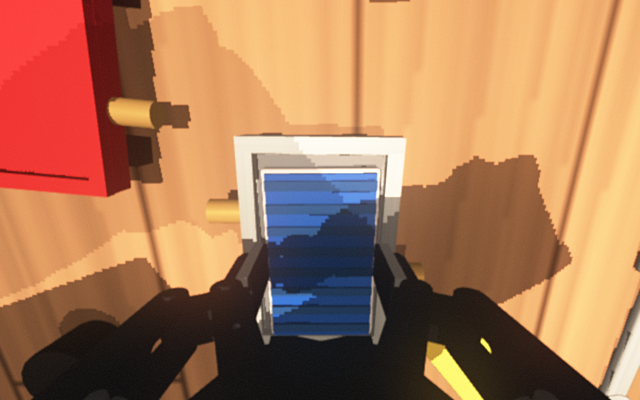

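The wrist view shows the plate inside the rim on both sides and at the far end, with contact at a TCP z of 54 mm, as expected. I'll release, retreat and check.

Run:
```python
from h import *
manip.gripper_to(0.8)
manip.move_straight(list(BED+[0,0,.06]),velocity=.1)
manip.move_straight(list(BED+[-.10,0,.20]),velocity=.25)
c=manip.camera_info("wrist"); w=manip.snapshot("wrist")[:,:,::-1]; t=manip.snapshot("top")[:,:,::-1]; sd=manip.snapshot("side")[:,:,::-1]
ct=manip.camera_info("top")
cv2.imwrite("pics/t4.png",t)
cv2.imwrite("pics/f.png",np.hstack([cv2.resize(w,None,fx=.625,fy=.625),cv2.resize(sd[150:210,230:325],(400,250),interpolation=2)]))
print(manip.sense()["time"], np.round(manip.sense()["force"],1))
for n,A,B,cw in(("wrist",BED,0,c),):
  h=cv2.cvtColor(w,cv2.COLOR_BGR2HSV); m=(h[...,0]>95)&(h[...,0]<130)&(h[...,1]>90); print("blue on z=.042",rect(c,m,.042))
```

```text
36.4583 [-0.7  0.7 -1.3]
blue on z=.042 [524.8 322.6  54.1  25.   -1.6]
```

View pics/f.png

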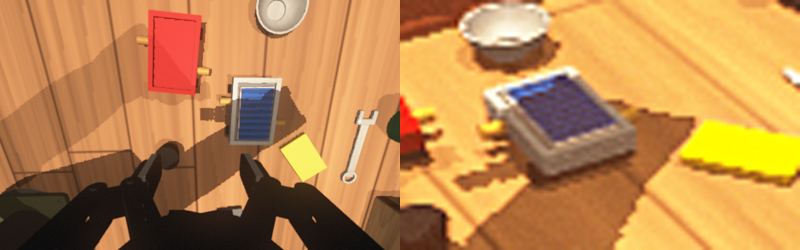

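One picture is left in the viewing limit. I'll take it from directly above the bed, with numbers.

Run:
```python
from h import *
s=manip.sense(); R=Rn.from_rotvec(s["ee_rot"]); tx=R.apply([1,0,0])
manip.move_ptp(list(BED-.073*tx+[0,0,.10]),list(s["ee_rot"]))
c=manip.camera_info("wrist"); w=manip.snapshot("wrist")[:,:,::-1].copy(); cv2.imwrite("pics/w5.png",w)
h=cv2.cvtColor(w,cv2.COLOR_BGR2HSV); m=((h[...,0]>95)&(h[...,0]<135)&(h[...,1]>70)).astype(np.uint8)
m=cv2.morphologyEx(m,cv2.MORPH_CLOSE,np.ones((7,7)))
for z in(.040,.042,.046,.050): print(z,rect(c,m,z))
cc=[proj(c,BED+Rn.from_euler('z',BA).apply([x,y,.006])) for x in(-.042,.042) for y in(-.063,.063)]; 
u=np.array(cc); print(np.round(u).tolist(),manip.sense()["time"])
x0,y0=np.maximum(u.min(0)-15,0).astype(int); x1,y1=(u.max(0)+15).astype(int)
v=w[y0:y1,x0:x1]; k=min(4,780/v.shape[1],580/v.shape[0]); print(x0,y0,k)
cv2.imwrite("pics/w5c.png",cv2.resize(v,None,fx=k,fy=k,interpolation=2))
```

```text
0.04 [525.5 288.6  94.5  55.3  88.7]
0.042 [525.5 288.6  93.6  54.7  88.7]
0.046 [525.5 288.6  91.8  53.7  88.7]
0.05 [525.5 288.6  90.   52.6  88.7]
[[269.0, 201.0], [258.0, 22.0], [373.0, 201.0], [383.0, 21.0]] 37.1833
243 6 2.761904761904762
```

View pics/w5c.png

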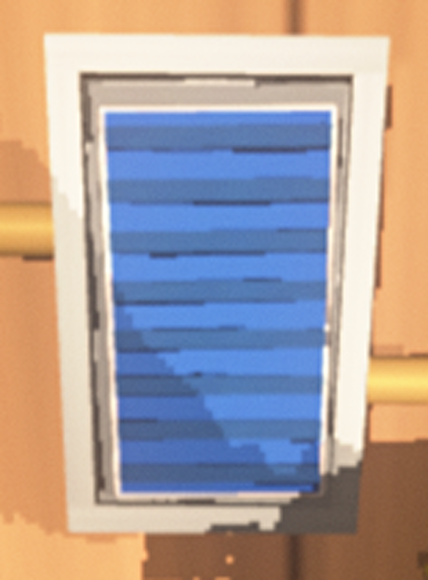

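The floor shows all round the plate. Its centre (525.5, 288.6) is within 1 mm of the bed's (524.6, 288.6), and its angle is 88.7° against 88.4°, so it lies flat inside the rim, blue up. I'm handing it in.

Run:
```python
from workcell import manip
manip.hand_in()
```

```text
the job is handed in; nothing more can be done
```

The filter plate is in the steel bed, blue ribbed face up, released, and the job was handed in at about 37 s of the 58 s allowed.

**What I did:** I gripped the white plate by its sides and laid it on the drip stand. There I regripped its top end across the thickness, turned it 180° and laid it back with the blue side out. I then side-gripped it from the blue face, lowered it into the bed until I felt contact, opened the gripper and moved clear.

**Last checks:**
- **Position:** in the last close view the plate's centre was within 1 mm of the bed's and its angle within 0.3°. The bed floor was visible all round inside the rim, so I judged the plate flat and fully down. I did not measure its height separately.
- **Other things:** I touched nothing else on the bench, but I did not measure the loose things again at the end.

**Checks that disagreed:**
- **Height in the hand:** before placing, the camera fit put the plate a few millimetres lower in the fingers than I had planned. The felt contact (TCP at 54 mm, 53 mm planned) and the last view were consistent with it being seated.
- **Failed blue mask:** the blue-face measurement just after release gave a wrong result because of shadow (54 × 25 mm). Repeating it from directly above gave 94 × 55 mm for the ribbed area inside the white edge.

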